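Set the running clearance of the bench press and lock it

ROBOT

A 6-joint arm with a two-finger parallel gripper is mounted at the origin on the work surface; the furniture and walls round the work are solid. World frame = base frame: x ahead of the robot, y to its left, z up, the work surface at z = 0. Lengths are in mm, angles in rad, forces in N, time in s.
With the tool pointing down it reaches from about 350 to 975 mm from the base axis. Payload 7.1 kg.
Tool frame: the origin (TCP) lies at the very end of the fingers, on their centre line; the grasp point (between the pads) lies 19 mm behind it; x points along the fingers, y is the direction in which the jaws open and shut, and the axes are right-handed (so a half turn about x gives the same grasp; the last joint's range is limited). The gripper opens to 88 mm and grips with 3 to 60 N. Pads are 20 mm wide; open, the fingers measure 115 mm over their backs; the gripper's body (75 mm by 178 mm) begins 61 mm behind the grasp point.
Start: joints at [-1.137, 0.423, 1.63, -0, 1.089, -0.019], TCP at [273.442, -561.991, 222.675] pointing down, gripper open.
Joint ranges: [-3, 3], [-0.9, 2.11], [0.09, 2.58], [-1.31, 4.45], [0.11, 2.69], [-2.54, 2.54]. Speed limits (rad/s): [2.39, 2.39, 3.01, 3.14, 3.14, 3.14].

INTERFACE

Orientations are given as a rotation vector (axis times angle).
In Python, from workcell import ctrl gives the robot as it stands. The module is installed in compiled form; this text tells all that it offers.
- The arm moves only by the tool carry_out, never from a script. Its argument "commands" is a list of rows, each a list of 6 numbers: the shift along the tool's x, y, z in m, then the turn, a rotation vector about the tool's x, y, z in degrees. In form: [[tx, ty, tz, rx, ry, rz], ...]. A call has 1 to 8 rows; each row shifts and turns the pose as measured when the row begins, along the tool's axes as they then stand; what a row does not reach is not made up. A row lasts 1/8 s, in which the tool goes at most 62.5 mm and 10.7 degrees, less where a joint would pass 70% of its speed; a pose out of reach is approached as far as the arm can. A call with a gripper value outside its range is refused whole. "grip" is the closure, from 0 (fully open) to 1 (shut), set as the call begins (left out, the last holds). The fingers move at their own pace and stop on an object; the grip force is fixed at half the most. Time passes only in rows, so rows that do not move let the fingers close. It gives the time, the measured TCP pose, the force and the opening at its end, in the units of the state.
- ctrl.get_obs(): the state, without advancing time (a new reading comes with each control period).
- ctrl.get_image(name): name is "scene" or "top" or "wrist"; returns a dict with "pixels" (400x640x3 uint8, blue, green, red), "intrinsics" (3x3 intrinsics, pixels), "rvec" (rotation vector, rad) and "tvec" (3), from world to camera coordinates, as OpenCV has them. Camera axes: x right, y down, z forward; pixel columns grow to the right and rows downward; lengths in mm; the calibration is good to about 2 mm. A picture is of the moment at which its call begins. There is no depth.
- ctrl.close_job(): hands the job in, once; it reports no verdict.
The state is a dict: "t": time; "qpos": joint angles; "qvel": joint speeds; "joint_torque": joint torques, N m; "ee_pos": TCP position; "orientation": TCP orientation; "ft_force": force on the tool from outside, world axes, zero at the start; "moment": the same for the moment, N m; "width": finger opening in mm.
Only numpy, scipy, OpenCV 4.12 (cv2) and the standard library are available. Lean on these libraries where they do the work, as an engineer would, in place of code of your own. Each camera call takes 0.05 s, during which the arm holds its last target. There are 200 camera calls.

TASK

Set the clearance of the small bench press: turn its screw clockwise until you feel the platen bottom on the bed, without forcing it, then back the screw off a quarter of a turn. Then swing the lock lever fully home against its stop without losing the setting, and leave the things lying round the press where they are.

Things in the scene. Friction and masses are not known exactly. Their poses are not given: they have to be found in the camera images.
- press: The bench press, screwed down: grey cast base 125 (x) x 250 (y) x 18 mm, two steel posts at y = +-75, and a grey crossbeam 45 x 280 x 30 mm whose top is 115 mm above the table. Origin at the centre of the base's underside; x points to its back, y to its left (away from the lock lever), z up.
- knob_grip (a point): Middle of the flat steel bar of the screw's T-knob above the crossbeam, on the screw's vertical axis, 150 mm above the table. Bar 52 mm long (own x axis), 14 thick (own y axis), 28 high (135 to 163 mm above the table), on an 18 mm neck, 8 mm clear of the hub below. It turns but keeps its height; clockwise from above lowers the platen, 4 mm a turn.
- platen_face (a point): Centre of the underside of the round steel platen (100 mm diameter, 14 thick), which the screw moves straight up and down over the bed. It starts a tenth to a third of a turn of the screw (0.4 to 1.3 mm) above the bed, by how much is not known: too little to measure, it must be felt.
- knob_hub (a point): Centre of the steel hub disc (30 mm diameter) fast on the screw under the T-bar, 125 mm above the table. The bar sits on it by a stiff torsion spring, 3 N m per rad: under no load the x axes of both agree; clockwise load twists the bar ahead. Running friction of the screw is about 0.06 N m; a twist over 0.27 rad (0.8 N m) over-forces it. The screw stays where it is left.
- bed_top (a point): Centre of the upper face of the steel bed, 28 mm above the table; fixed to the press.
- lock_lever (a joint): Angle of the flat lock lever on the right end of the crossbeam (rad). 0: lever points to the press's back (+x); it grows as the lever swings clockwise seen from above, towards the press's right (-y); 1.4: home against its end stop, locked. Starts between 0 and 0.35. Stiff friction, about 0.1 N m: it stays where it is left.
- lever_hinge (a point): Point on the lever's vertical pivot axis, at the height of the lever arm: 115 mm to the right (-y) of the screw's axis, 123.5 mm above the table.
- lever_handle (a point): Middle of the lever's upright black handle, a pin of 17 mm diameter whose grip runs from 123 to 165 mm above the table, 60 mm from the pivot axis. This point is 146 mm above the table. Nothing stands round it at that height.
- linen_thread_mid (a point): Bystander left of the press: wooden bobbin of pale thread standing up, diameter 33, height 42 mm, loose on the table; its centre, half-way up. Leave it alone.
- eraser_mid (a point): Bystander left of the press, towards its back: vinyl eraser in a blue card sleeve, 24 x 53 x 13 mm, loose on the table; its centre, half-way up. Leave it alone.
- label_pad_mid (a point): Bystander right of the press: pad of pale paper labels, 50 x 76 x 14 mm, loose on the table; its centre, half-way up. Leave it alone.
- loupe_mid (a point): Bystander right of the press, towards its back: black eyepiece loupe, diameter 40, height 28 mm, loose on the table; its centre, half-way up. Leave it alone.

How it is judged (in metres and radians):
On the way, in this order (a step that is already met when the one before it is completed fails the run):
1. the screw is turned down until the platen is felt to bottom on the bed (at least about 0.1 N m of bottoming torque) (z of platen_face in the frame of bed_top below 4e-05 m and angle between the x axis of knob_grip and the x axis of knob_hub, either way round above 0.03 rad), for 0.1 s.
2. the screw is backed off a quarter turn (90 degrees, give or take 30) with the lever not yet locked (z of platen_face in the frame of bed_top between 0.00065 and 0.00135 m and value of joint lock_lever below 1 rad), for 0.3 s.
3. the lock lever is swung home (value of joint lock_lever above 1.3 rad), for 0.2 s.
At the end, for the whole second after the job is handed in: The screw stands a quarter turn (90 degrees, give or take about 30; a platen gap of 0.65 to 1.35 mm) above the point where it bottomed, the lock lever is within 0.1 rad of its end stop, and the four bystanders are where they were (within 20 mm) (z of platen_face in the frame of bed_top between 0.00065 and 0.00135 m and value of joint lock_lever above 1.3 rad); the robot touches nothing.
It fails at once if the bottomed screw is over-forced (T-bar twisted more than 0.27 rad ahead of its hub, about 0.8 N m) (angle between the x axis of knob_grip and the x axis of knob_hub, either way round above 0.27 rad).
It fails at once if one of the four bystanders is moved by more than 20 mm (distance of any of linen_thread_mid, eraser_mid, label_pad_mid, loupe_mid from where it was at the start of the episode above 0.02 m).
It also fails if it takes over 67 s, if anything falls off the work surface, if the arm or the gripper's body presses on something with over 40 N, if the wrist force passes 120 N, or if a joint passes its speed limit or range.

## Working session

There is one attempt and no reset: what is moved stays moved. The work goes in short steps, Python scripts to look and compute and a tool call to move; the robot and the scene stay as the last step left them, time stands still between calls to the robot, and variables do not carry over. Pictures are saved under pics/ and viewed, about 8 in all and at most 12, crops included, and the job is handed in when it is done.

Besides the shell and the picture viewer there is one more tool, called by a JSON object that holds its "op" and its "data". carry_out: Moves the arm, as the interface text tells. Its arguments: {"type":"object","properties":{"commands":{"type":"array"},"grip":{"type":"number"}},"required":["commands"]}

```bash
mkdir -p pics
python3 - <<'E'
from workcell import ctrl
import cv2,numpy as np
o=ctrl.get_obs(); print({k:np.round(v,3) for k,v in o.items()})
for n in("scene","top"):
    d=ctrl.get_image(n); cv2.imwrite(f"pics/{n}0.png",d["pixels"]); print(n,np.round(d["intrinsics"],1).tolist(),d["rvec"],d["tvec"])
E
```

```text
{'t': np.float64(0.0), 'qpos': array([-1.137,  0.424,  1.631, -0.   ,  1.089, -0.019]), 'qvel': array([ 0.   ,  0.   ,  0.001, -0.002, -0.001,  0.   ]), 'joint_torque': array([ 0.0000e+00, -5.4463e+01, -2.7366e+01,  6.4000e-02,  2.3000e-02,
       -0.0000e+00]), 'ee_pos': array([ 273.22 , -561.519,  221.896]), 'orientation': array([ 1.97 ,  0.455, -1.971]), 'ft_force': array([ 0.159,  0.645, -0.381]), 'moment': array([ 0.024, -0.058, -0.02 ]), 'width': np.float64(87.972)}
scene [[467.5, 0.0, 324.3], [0.0, 467.5, 196.4], [0.0, 0.0, 1.0]] [ 0.74261772 -2.71889478  0.92551579] [ 476.26821087  217.32546062 1043.22190386]
top [[487.9, 0.0, 324.9], [0.0, 487.9, 200.0], [0.0, 0.0, 1.0]] [ 2.10685928 -2.12846461  0.19396689] [  81.83155134  524.34178655 1118.0789796 ]
```

View pics/top0.png

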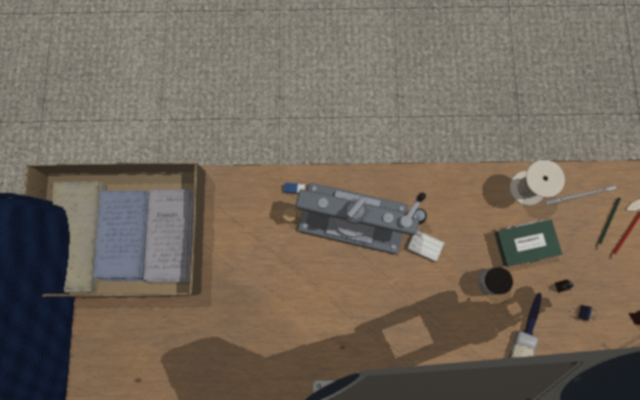

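View pics/scene0.png

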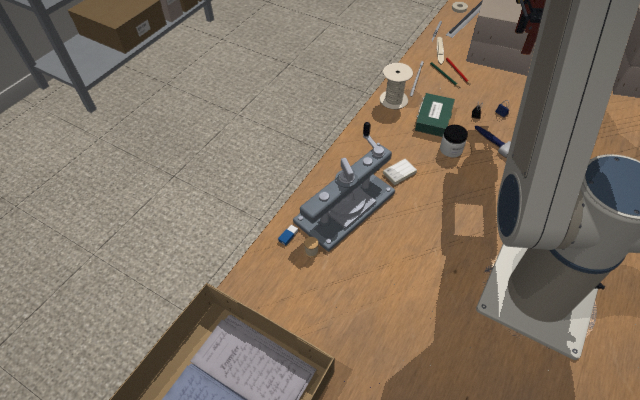

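The top view shows the press around (360,215), the T-bar near (356,208), the lever pivot near (408,217) and its handle near (421,197). The bobbin is at (285,212), the eraser at (294,188), the pad at (427,246) and the loupe at (420,215). I'll enlarge this area for accurate pixels.

```bash
cat > h.py <<'E'
import cv2,numpy as np
from workcell import ctrl
from scipy.spatial.transform import Rotation as R
def unproj(d,uv,z):
    K=d["intrinsics"];Rm=cv2.Rodrigues(np.array(d["rvec"],float))[0];t=np.array(d["tvec"],float).ravel()
    r=Rm.T@np.linalg.solve(K,[uv[0],uv[1],1.]);c=-Rm.T@t
    return c+r*(z-c[2])/r[2]
def proj(d,p):
    return cv2.projectPoints(np.array(p,float).reshape(-1,3),np.array(d["rvec"],float),np.array(d["tvec"],float),np.array(d["intrinsics"],float),None)[0][:,0]
def crop(d,x,y,w,h,s,name):
    im=cv2.resize(d["pixels"][y:y+h,x:x+w],None,fx=s,fy=s,interpolation=cv2.INTER_CUBIC)
    for i in range(0,w,10):
        cv2.putText(im,str(x+i),(i*s,8),0,.3,(0,255,255),1);im[:4*s if i%20==0 else 6,i*s]=(0,255,255)
    for j in range(0,h,10):
        cv2.putText(im,str(y+j),(0,j*s),0,.3,(0,255,255),1)
    cv2.imwrite(f"pics/{name}.png",im)
E
python3 - <<'E'
from h import *
d=ctrl.get_image("top"); crop(d,275,170,180,95,4,"topc")
for n,uv,z in(("knob",(356,208),163),("handle",(421,196.5),165),("pivot",(408,217),123)): print(n,unproj(d,uv,z).round(1))
s=ctrl.get_image("scene");crop(s,270,110,160,150,4,"scenec")
for n,uv,z in(("knob",(346,165),163),("handle",(367,124),165)): print(n,unproj(s,uv,z).round(1))
E
```

```text
knob [485.1   8.8 163. ]
handle [ 508.4 -131.6  165. ]
pivot [ 470.5 -108.7  123. ]
knob [489.2  10.6 163. ]
handle [ 509.  -130.4  165. ]
```

View pics/topc.png

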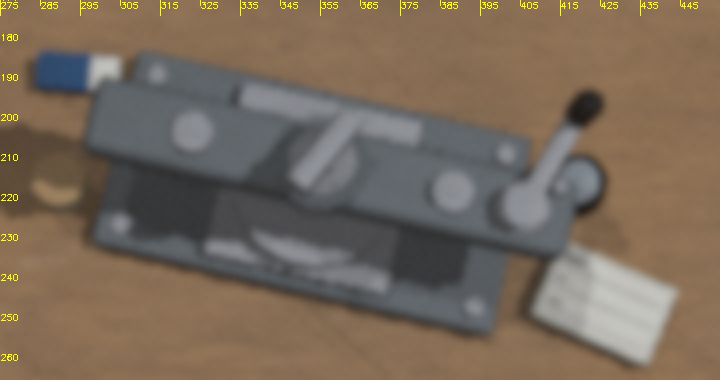

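View pics/scenec.png

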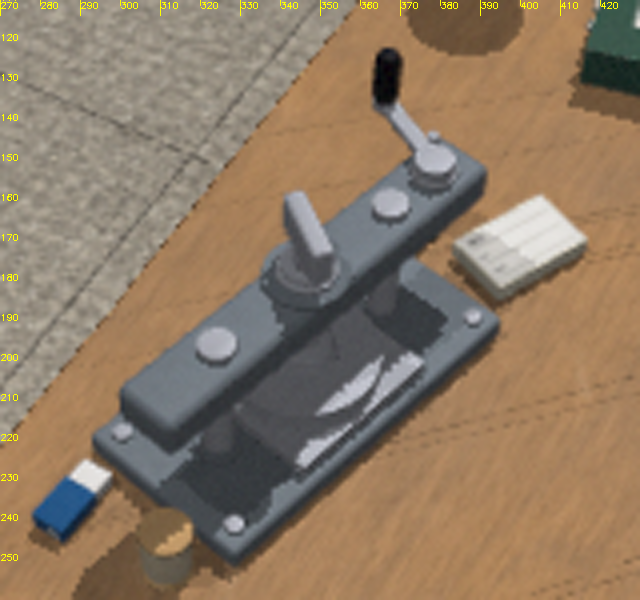

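Run:
```python
from h import *
d=ctrl.get_image("top");s=ctrl.get_image("scene")
f=lambda d,n,u,z:print(n,unproj(d,u,z).round(1))
for c,L in((d,[("A",(350,215),163),("B",(363,199.5),163),("postL",(323.2,202.7),120),("postR",(388.2,217.7),120),("piv",(406.2,221.2),130),("hand",(421.5,196.5),165)]),
 (s,[("A",(351.2,172.5),163),("B",(343.2,159),163),("postL",(324,196),120),("postR",(367.7,161),120),("piv",(379,150),130),("hand",(367,124),165)])):
    for a in L:f(c,*a)
print(R.from_rotvec(ctrl.get_obs()["orientation"]).as_matrix().round(3))
```

```text
A [470.  22. 163.]
B [503.5  -6.7 163. ]
postL [505.5  79.8 120. ]
postR [469.9 -65.  120. ]
piv [ 460.1 -103.2  130. ]
hand [ 508.3 -132.7  165. ]
A [468.3  24.3 163. ]
B [503.7  -2.2 163. ]
postL [504.1  84.  120. ]
postR [467.6 -61.1 120. ]
piv [457.  -98.5 130. ]
hand [ 509.  -130.4  165. ]
[[-0.     0.438 -0.899]
 [ 0.    -0.899 -0.438]
 [-1.    -0.001 -0.   ]]
```

```bash
cat >> h.py <<'E'
def pose(psi):
    c,s=np.cos(psi),np.sin(psi); return np.array([[0,c,s],[0,s,-c],[-1,0,0.]])
def rows(p1,psi,n,mv=True):
    """n rows from measured pose to p1 (mm), jaw angle psi (deg), tool down"""
    o=ctrl.get_obs();p0=np.array(o["ee_pos"]);R0=R.from_rotvec(o["orientation"]);R1=R.from_matrix(pose(np.radians(psi)))
    rv=(R0.inv()*R1).as_rotvec();P=[p0+(np.array(p1)-p0)*k/n for k in range(n+1)];Q=[R0*R.from_rotvec(rv*k/n) for k in range(n+1)]
    print("rot per row",np.degrees(np.linalg.norm(rv))/n)
    for k in range(n): print(np.r_[(Q[k].inv().apply(P[k+1]-P[k])/1000).round(4),np.degrees((Q[k].inv()*Q[k+1]).as_rotvec()).round(1)].tolist(),end=",\n")
def st():
    o=ctrl.get_obs();M=R.from_rotvec(o["orientation"]).as_matrix()
    print("t",round(float(o["t"]),2),"pos",o["ee_pos"].round(1),"psi",np.degrees(np.arctan2(M[1,1],M[0,1])).round(2),"down",M[:,0].round(3),"F",o["ft_force"].round(1),"M",o["moment"].round(3),"w",float(o["width"]).__round__(1),"q6",o["qpos"][5].round(2))
E
python3 -c "
from h import *
rows((486.5,9.3,222),51,15)"
```

```text
rot per row 7.6703290362211245
[0.0, -0.028, -0.0294, -7.7, -0.0, 0.0],
[0.0, -0.0238, -0.0329, -7.7, -0.0, 0.0],
[0.0, -0.0192, -0.0358, -7.7, -0.0, 0.0],
[0.0, -0.0143, -0.038, -7.7, -0.0, 0.0],
[0.0, -0.0091, -0.0396, -7.7, -0.0, 0.0],
[0.0, -0.0037, -0.0405, -7.7, -0.0, 0.0],
[0.0, 0.0017, -0.0406, -7.7, -0.0, 0.0],
[0.0, 0.0071, -0.04, -7.7, -0.0, 0.0],
[0.0, 0.0124, -0.0387, -7.7, -0.0, 0.0],
[0.0, 0.0175, -0.0367, -7.7, -0.0, 0.0],
[0.0, 0.0222, -0.034, -7.7, -0.0, 0.0],
[0.0, 0.0265, -0.0308, -7.7, -0.0, 0.0],
[0.0, 0.0304, -0.027, -7.7, -0.0, 0.0],
[0.0, 0.0337, -0.0227, -7.7, -0.0, 0.0],
[0.0, 0.0365, -0.0179, -7.7, -0.0, 0.0],
```

{"op": "carry_out", "data": {"commands": [[0,-0.028,-0.0294,-7.7,0,0],[0,-0.0238,-0.0329,-7.7,0,0],[0,-0.0192,-0.0358,-7.7,0,0],[0,-0.0143,-0.038,-7.7,0,0],[0,-0.0091,-0.0396,-7.7,0,0],[0,-0.0037,-0.0405,-7.7,0,0],[0,0.0017,-0.0406,-7.7,0,0],[0,0.0071,-0.04,-7.7,0,0]], "grip": 0}}

```text
t: 1.3
ee_pos: [384.6, -249.3, 222.3]
orientation: [1.219, 1.201, -1.218]
ft_force: [0.6, -0.9, -0.3]
width: 87.7
```

```bash
python3 -c "
from h import *
st();rows((486.5,9.3,222),51,8)"
```

```text
t 1.3 pos [ 384.6 -249.3  222.3] psi -0.75 down [ 0.002 -0.001 -1.   ] F [ 0.6 -0.9 -0.3] M [-0.015 -0.122  0.044] w 87.7 q6 -0.59
rot per row 6.469342103241624
[0.0, 0.0123, -0.0325, -6.5, 0.0, -0.0],
[0.0, 0.0159, -0.0309, -6.5, 0.0, -0.0],
[0.0, 0.0193, -0.0289, -6.5, 0.0, -0.0],
[0.0, 0.0224, -0.0266, -6.5, 0.0, -0.0],
[0.0, 0.0253, -0.0239, -6.5, 0.0, -0.0],
[0.0, 0.0278, -0.0209, -6.5, 0.0, -0.0],
[0.0, 0.03, -0.0176, -6.5, 0.0, -0.0],
[0.0, 0.0317, -0.0141, -6.5, 0.0, -0.0],
```

{"op": "carry_out", "data": {"commands": [[0,0.0123,-0.0325,-6.5,0,0],[0,0.0159,-0.0309,-6.5,0,0],[0,0.0193,-0.0289,-6.5,0,0],[0,0.0224,-0.0266,-6.5,0,0],[0,0.0253,-0.0239,-6.5,0,0],[0,0.0278,-0.0209,-6.5,0,0],[0,0.03,-0.0176,-6.5,0,0],[0,0.0317,-0.0141,-6.5,0,0]]}}

```text
t: 2.3
ee_pos: [485.3, 20.4, 223.5]
orientation: [0.504, 1.506, -0.505]
ft_force: [0.5, 0.3, 0.0]
width: 87.8
```

```bash
python3 -c "
from h import *
st()
d=ctrl.get_image('wrist');cv2.imwrite('pics/w1.png',d['pixels']);print(proj(d,[[486.5,9.3,163],[469,23.2,163],[503.6,-4.5,163]]).round(1))
rows((486.5,9.3,190),51,2)"
```

```text
t 2.3 pos [485.3  20.4 223.5] psi 53.07 down [ 0.005 -0.002 -1.   ] F [0.5 0.3 0. ] M [ 0.04  -0.146  0.097] w 87.8 q6 -0.91
[[310.1 220.9]
 [310.7 194.4]
 [309.5 245.5]]
rot per row 1.2014738866408126
[0.0169, -0.0057, 0.0039, 1.2, 0.2, -0.1],
[0.0169, -0.0056, 0.0041, 1.2, 0.2, -0.1],
```

View pics/w1.png

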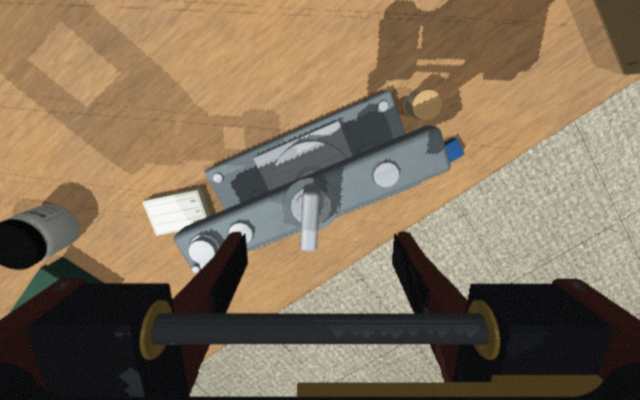

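The wrist view has the bar from (311,193) to (309,250), against a prediction of (311,194) to (310,246). Position and jaw angle agree, so I'll descend.

{"op": "carry_out", "data": {"commands": [[0.016,-0.0057,0.004,1,0.1,0],[0.016,-0.0056,0.004,1,0.1,0],[0.015,0,0,0,0,0],[0,0,0,0,0,0]]}}

```text
t: 2.85
ee_pos: [484.8, 6.9, 172.3]
orientation: [0.533, 1.504, -0.531]
ft_force: [0.9, 0.3, 0.4]
width: 88.2
```

```bash
python3 -c "
from h import *
st()
d=ctrl.get_image('wrist');cv2.imwrite('pics/w2.png',d['pixels'][100:400,150:500]);print(proj(d,[[486.5,9.3,163],[469,23.2,163],[503.6,-4.5,163]]).round(1)-[150,100])
rows((486.5,9.3,137),51,3)"
```

```text
t 2.85 pos [484.8   6.9 172.3] psi 51.04 down [ 0.001  0.001 -1.   ] F [0.9 0.3 0.4] M [ 0.043 -0.097  0.   ] w 88.2 q6 -0.9
[[175.4 140.9]
 [175.4 107.6]
 [175.2 171.4]]
rot per row 0.04472087739024908
[0.012, 0.0008, -0.0002, 0.0, 0.0, -0.0],
[0.012, 0.0008, -0.0002, 0.0, 0.0, -0.0],
[0.012, 0.0009, -0.0002, 0.0, 0.0, -0.0],
```

View pics/w2.png

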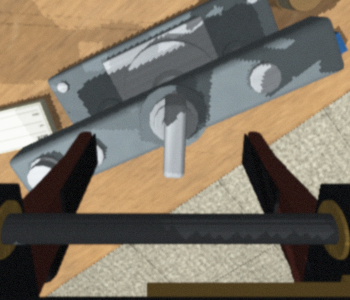

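The bar spans (177,108) to (174,178) in the crop. It is centred as predicted, with about 2° of skew at most. I'll descend and grip.

{"op": "carry_out", "data": {"commands": [[0.012,0.0008,0,0,0,0],[0.012,0.0008,0,0,0,0],[0.011,0.0008,0,0,0,0],[0,0,0,0,0,0]]}}

```text
t: 3.4
ee_pos: [487.4, 8.7, 135.9]
orientation: [0.534, 1.502, -0.531]
ft_force: [-0.7, 0.3, 0.2]
width: 87.6
```

{"op": "carry_out", "data": {"commands": [[0,0,0,0,0,0],[0,0,0,0,0,0],[0,0,0,0,0,0],[0,0,0,0,0,0],[0,0,0,0,0,0],[0,0,0,0,0,0]], "grip": 1}}

```text
t: 4.15
ee_pos: [488.2, 8.9, 136.9]
orientation: [0.534, 1.5, -0.53]
ft_force: [0.3, -0.5, -0.4]
width: 31.3
```

```bash
python3 -c "
from h import *
st()"
```

```text
t 4.15 pos [488.2   8.9 136.9] psi 51.03 down [ 0.005  0.001 -1.   ] F [ 0.3 -0.5 -0.4] M [-0.041 -0.133 -0.017] w 31.3 q6 -0.9
```

{"op": "carry_out", "data": {"commands": [[0,0,0,0,0,0],[0,0,0,0,0,0],[0,0,0,0,0,0],[0,0,0,0,0,0],[0,0,0,0,0,0]]}}

```text
t: 4.78
ee_pos: [488.0, 8.6, 137.1]
orientation: [0.533, 1.5, -0.53]
ft_force: [-0.5, -1.1, 1.4]
width: 13.7
```

```bash
python3 -c "
from h import *
st()"
```

```text
t 4.78 pos [488.    8.6 137.1] psi 51.04 down [ 0.004  0.001 -1.   ] F [-0.5 -1.1  1.4] M [-0.211  0.054 -0.058] w 13.7 q6 -0.9
```

The bar is gripped at 13.7 mm. I'll turn clockwise 28° first, which stays under the 36° minimum.

{"op": "carry_out", "data": {"commands": [[0,0,0,4,0,0],[0,0,0,4,0,0],[0,0,0,4,0,0],[0,0,0,4,0,0],[0,0,0,4,0,0],[0,0,0,4,0,0],[0,0,0,4,0,0]]}}

```text
t: 5.65
ee_pos: [488.0, 8.6, 137.1]
orientation: [0.919, 1.365, -0.916]
ft_force: [-0.9, -0.7, 1.7]
width: 13.7
```

```bash
python3 -c "
from h import *
st()"
```

```text
t 5.65 pos [488.    8.6 137.1] psi 22.28 down [ 0.004 -0.    -1.   ] F [-0.9 -0.7  1.7] M [-0.308  0.062  0.086] w 13.7 q6 -0.4
```

{"op": "carry_out", "data": {"commands": [[0,0,0,2.5,0,0],[0,0,0,2.5,0,0],[0,0,0,2.5,0,0]]}}

```text
t: 6.02
ee_pos: [488.1, 8.6, 137.1]
orientation: [1.021, 1.315, -1.017]
ft_force: [0.4, 0.0, 1.0]
width: 13.6
```

```bash
python3 -c "
from h import *
st()"
```

```text
t 6.03 pos [488.1   8.6 137.1] psi 14.58 down [ 0.004 -0.001 -1.   ] F [0.4 0.  1. ] M [-0.313  0.112  0.038] w 13.6 q6 -0.26
```

{"op": "carry_out", "data": {"commands": [[0,0,0,2.5,0,0],[0,0,0,2.5,0,0],[0,0,0,2.5,0,0]]}}

```text
t: 6.4
ee_pos: [488.1, 8.6, 137.1]
orientation: [1.121, 1.26, -1.118]
ft_force: [-0.2, -0.6, 2.0]
width: 13.9
```

```bash
python3 -c "
from h import *
st()"
```

```text
t 6.4 pos [488.1   8.6 137.1] psi 6.89 down [ 0.004 -0.001 -1.   ] F [-0.2 -0.6  2. ] M [-0.306  0.111  0.069] w 13.9 q6 -0.13
```

{"op": "carry_out", "data": {"commands": [[0,0,0,2.5,0,0],[0,0,0,2.5,0,0],[0,0,0,2.5,0,0]]}}

```text
t: 6.78
ee_pos: [488.2, 8.6, 137.1]
orientation: [1.22, 1.199, -1.217]
ft_force: [-0.1, -0.3, 0.7]
width: 14.0
```

```bash
python3 -c "
from h import *
st()"
```

```text
t 6.78 pos [488.2   8.6 137.1] psi -0.8 down [ 0.004 -0.001 -1.   ] F [-0.1 -0.3  0.7] M [-0.311  0.121  0.078] w 14.0 q6 0.01
```

{"op": "carry_out", "data": {"commands": [[0,0,0,2.5,0,0],[0,0,0,2.5,0,0],[0,0,0,2.5,0,0]]}}

```text
t: 7.15
ee_pos: [488.2, 8.7, 137.1]
orientation: [1.318, 1.132, -1.315]
ft_force: [-0.2, -0.6, 1.5]
width: 13.8
```

```bash
python3 -c "
from h import *
st()"
```

```text
t 7.15 pos [488.2   8.7 137.1] psi -8.49 down [ 0.004 -0.002 -1.   ] F [-0.2 -0.6  1.5] M [-0.349  0.221  0.063] w 13.8 q6 0.14
```

{"op": "carry_out", "data": {"commands": [[0,0,0,2.5,0,0],[0,0,0,2.5,0,0],[0,0,0,2.5,0,0]]}}

```text
t: 7.52
ee_pos: [488.2, 8.6, 137.1]
orientation: [1.415, 1.058, -1.412]
ft_force: [-0.2, -1.1, 0.4]
width: 13.8
```

```bash
python3 -c "
from h import *
st()"
```

```text
t 7.53 pos [488.2   8.6 137.1] psi -16.19 down [ 0.003 -0.002 -1.   ] F [-0.2 -1.1  0.4] M [-0.278  0.197  0.073] w 13.8 q6 0.28
```

{"op": "carry_out", "data": {"commands": [[0,0,0,2.5,0,0],[0,0,0,2.5,0,0],[0,0,0,2.5,0,0]]}}

```text
t: 7.9
ee_pos: [488.3, 8.6, 137.1]
orientation: [1.509, 0.978, -1.507]
ft_force: [-0.6, 0.0, 2.3]
width: 13.8
```

```bash
python3 -c "
from h import *
st()"
```

```text
t 7.9 pos [488.3   8.6 137.1] psi -23.88 down [ 0.003 -0.002 -1.   ] F [-0.6  0.   2.3] M [-0.222  0.29   0.074] w 13.8 q6 0.41
```

{"op": "carry_out", "data": {"commands": [[0,0,0,2.5,0,0],[0,0,0,2.5,0,0],[0,0,0,2.5,0,0]]}}

```text
t: 8.28
ee_pos: [488.3, 8.6, 137.1]
orientation: [1.602, 0.892, -1.6]
ft_force: [-0.1, -1.4, 2.3]
width: 14.0
```

```bash
python3 -c "
from h import *
st()"
```

```text
t 8.28 pos [488.3   8.6 137.1] psi -31.58 down [ 0.003 -0.003 -1.   ] F [-0.1 -1.4  2.3] M [-0.237  0.2    0.084] w 14.0 q6 0.55
```

{"op": "carry_out", "data": {"commands": [[0,0,0,2.5,0,0],[0,0,0,2.5,0,0],[0,0,0,2.5,0,0]]}}

```text
t: 8.65
ee_pos: [488.3, 8.5, 137.1]
orientation: [1.693, 0.799, -1.692]
ft_force: [0.5, -0.7, 1.8]
width: 13.9
```

```bash
python3 -c "
from h import *
st()"
```

```text
t 8.65 pos [488.3   8.5 137.1] psi -39.28 down [ 0.002 -0.003 -1.   ] F [ 0.5 -0.7  1.8] M [-0.163  0.262  0.026] w 13.9 q6 0.68
```

{"op": "carry_out", "data": {"commands": [[0,0,0,2.5,0,0],[0,0,0,2.5,0,0],[0,0,0,2.5,0,0]]}}

```text
t: 9.02
ee_pos: [488.4, 8.5, 137.1]
orientation: [1.782, 0.698, -1.781]
ft_force: [0.0, -0.9, 1.7]
width: 13.7
```

```bash
python3 -c "
from h import *
st()"
```

```text
t 9.03 pos [488.4   8.5 137.1] psi -46.98 down [ 0.002 -0.003 -1.   ] F [ 0.  -0.9  1.7] M [-0.229  0.278  0.086] w 13.7 q6 0.82
```

{"op": "carry_out", "data": {"commands": [[0,0,0,2.5,0,0],[0,0,0,2.5,0,0],[0,0,0,2.5,0,0]]}}

```text
t: 9.4
ee_pos: [488.4, 8.5, 137.1]
orientation: [1.868, 0.591, -1.867]
ft_force: [0.9, -0.7, 1.4]
width: 13.8
```

```bash
python3 -c "
from h import *
st()"
```

```text
t 9.4 pos [488.4   8.5 137.1] psi -54.69 down [ 0.002 -0.003 -1.   ] F [ 0.9 -0.7  1.4] M [-0.126  0.277  0.065] w 13.8 q6 0.95
```

{"op": "carry_out", "data": {"commands": [[0,0,0,2.5,0,0],[0,0,0,2.5,0,0],[0,0,0,2.5,0,0]]}}

```text
t: 9.78
ee_pos: [488.4, 8.5, 137.1]
orientation: [1.951, 0.475, -1.95]
ft_force: [0.5, 0.1, 0.9]
width: 13.6
```

```bash
python3 -c "
from h import *
st()"
```

```text
t 9.78 pos [488.4   8.5 137.1] psi -62.39 down [ 0.001 -0.004 -1.   ] F [0.5 0.1 0.9] M [-0.116  0.321  0.185] w 13.6 q6 1.09
```

The moment is rising (0.185 against about 0.07 while running), so I'll take one small confirming step of 3° with a hold.

{"op": "carry_out", "data": {"commands": [[0,0,0,1.5,0,0],[0,0,0,1.5,0,0],[0,0,0,0,0,0],[0,0,0,0,0,0]]}}

```text
t: 10.28
ee_pos: [488.4, 8.4, 137.1]
orientation: [1.983, 0.428, -1.982]
ft_force: [0.2, -0.6, 1.3]
width: 13.7
```

```bash
python3 -c "
from h import *
st()"
```

```text
t 10.28 pos [488.4   8.4 137.1] psi -65.4 down [ 0.001 -0.004 -1.   ] F [ 0.2 -0.6  1.3] M [-0.066  0.272  0.32 ] w 13.7 q6 1.14
```

The stop is confirmed: 0.32 N m, with stiffness close to the 3 N m/rad spring, so about 6° of twist. I'll back the bar off about 97° (90° plus twist and friction lag).

{"op": "carry_out", "data": {"commands": [[0,0,0,-6,0,0],[0,0,0,-6,0,0],[0,0,0,-6,0,0],[0,0,0,-6,0,0],[0,0,0,-6,0,0],[0,0,0,-6,0,0],[0,0,0,-6,0,0],[0,0,0,-6,0,0]]}}

```text
t: 11.28
ee_pos: [488.3, 8.6, 137.1]
orientation: [1.412, 1.06, -1.413]
ft_force: [-0.6, -0.7, 0.8]
width: 13.8
```

{"op": "carry_out", "data": {"commands": [[0,0,0,-6,0,0],[0,0,0,-6,0,0],[0,0,0,-6,0,0],[0,0,0,-6,0,0],[0,0,0,-6,0,0],[0,0,0,-6,0,0],[0,0,0,0,0,0]]}}

```text
t: 12.15
ee_pos: [488.1, 8.6, 137.1]
orientation: [0.937, 1.357, -0.937]
ft_force: [-0.6, -0.5, 2.3]
width: 13.6
```

```bash
python3 -c "
from h import *
st()"
```

```text
t 12.15 pos [488.1   8.6 137.1] psi 20.85 down [ 0.002 -0.001 -1.   ] F [-0.6 -0.5  2.3] M [-0.314 -0.058  0.016] w 13.6 q6 -0.37
```

{"op": "carry_out", "data": {"commands": [[0,0,0,-5.3,0,0],[0,0,0,-5.3,0,0],[0,0,0,0,0,0],[0,0,0,0,0,0],[0,0,0,0,0,0]]}}

```text
t: 12.78
ee_pos: [488.1, 8.6, 137.1]
orientation: [0.802, 1.415, -0.802]
ft_force: [-1.2, -1.1, 2.0]
width: 14.2
```

```bash
python3 -c "
from h import *
st()"
```

```text
t 12.78 pos [488.1   8.6 137.1] psi 30.98 down [ 0.002 -0.001 -1.   ] F [-1.2 -1.1  2. ] M [-0.209  0.024  0.088] w 14.2 q6 -0.55
```

{"op": "carry_out", "data": {"commands": [[0,0,0,0,0,0],[0,0,0,0,0,0],[0,0,0,0,0,0],[0,0,0,0,0,0],[0,0,0,0,0,0],[0,0,0,0,0,0]], "grip": 0}}

```text
t: 13.52
ee_pos: [488.3, 9.0, 136.9]
orientation: [0.805, 1.415, -0.803]
ft_force: [-0.8, -0.4, 0.8]
width: 70.5
```

{"op": "carry_out", "data": {"commands": [[0,0,0,0,0,0],[-0.03,0,0,0,0,0],[-0.03,0,0,0,0,0],[0,0,0,0,0,0]]}}

```text
t: 14.02
ee_pos: [487.8, 9.0, 197.8]
orientation: [0.804, 1.416, -0.803]
ft_force: [-0.4, -0.0, -0.6]
width: 87.8
```

```bash
python3 -c "
from h import *
st()
rows((508.5,-131.5,195),59,8)"
```

```text
t 14.03 pos [487.8   9.  197.8] psi 30.86 down [ 0.001 -0.    -1.   ] F [-0.4 -0.  -0.6] M [ 0.005 -0.077  0.012] w 87.8 q6 -0.54
rot per row 3.5169570518289617
[0.0004, -0.0068, 0.0164, -3.5, 0.0, -0.0],
[0.0004, -0.0078, 0.016, -3.5, 0.0, -0.0],
[0.0004, -0.0087, 0.0154, -3.5, 0.0, -0.0],
[0.0004, -0.0097, 0.0149, -3.5, 0.0, -0.0],
[0.0004, -0.0106, 0.0143, -3.5, 0.0, -0.0],
[0.0004, -0.0114, 0.0136, -3.5, 0.0, -0.0],
[0.0004, -0.0122, 0.0129, -3.5, 0.0, -0.0],
[0.0004, -0.013, 0.0121, -3.5, 0.0, -0.0],
```

{"op": "carry_out", "data": {"commands": [[0,-0.0068,0.0164,-3.5,0,0],[0,-0.0078,0.016,-3.5,0,0],[0,-0.0087,0.0154,-3.5,0,0],[0,-0.0097,0.0149,-3.5,0,0],[0,-0.0106,0.0143,-3.5,0,0],[0,-0.0114,0.0136,-3.5,0,0],[0,-0.0122,0.0129,-3.5,0,0],[0,-0.013,0.0121,-3.5,0,0]]}}

```text
t: 15.02
ee_pos: [505.1, -133.9, 188.5]
orientation: [0.412, 1.541, -0.413]
ft_force: [0.1, -0.5, -1.3]
width: 88.0
```

```bash
python3 -c "
from h import *
st()
t=ctrl.get_image('top')['pixels'][170:265,275:455];w=ctrl.get_image('wrist')
print(proj(w,[[508.5,-131.5,165],[488,8.7,163]]).round(1))
t=cv2.resize(t,(640,338),interpolation=cv2.INTER_CUBIC)
cv2.imwrite('pics/w3.png',np.vstack([t,w['pixels']])[:600])
rows((508.5,-131.5,132),59,3)"
```

```text
t 15.03 pos [ 505.1 -133.9  188.5] psi 59.91 down [-0.009  0.002 -1.   ] F [ 0.1 -0.5 -1.3] M [ 0.017 -0.131 -0.044] w 88.0 q6 -1.33
[[328.1 233.1]
 [516.3  96.5]]
rot per row 0.30009403203464907
[0.0188, 0.0014, 0.0006, 0.2, -0.2, 0.1],
[0.0188, 0.0014, 0.0005, 0.2, -0.2, 0.1],
[0.0188, 0.0014, 0.0005, 0.2, -0.2, 0.1],
```

View pics/w3.png

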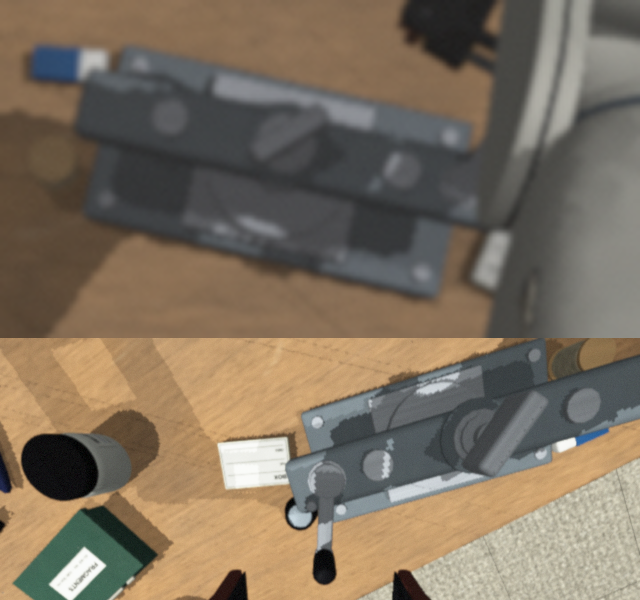

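```bash
python3 -c "
from h import *
w=ctrl.get_image('wrist')
for uv in((324,218),(324,223)): print(unproj(w,uv,165).round(1))
print(unproj(w,(513,92),163).round(1))
print(proj(w,[[507.5,-131,165],[507.5,-131,145],[507.5,-131,125]]).round(1))
rows((507,-130.5,132),59,3)"
```

```text
[ 497.5 -127.4  165. ]
[ 500.6 -129.2  165. ]
[485.1   9.1 163. ]
[[326.8 232.4]
 [326.3 221.3]
 [325.8 212. ]]
rot per row 0.281675811634856
[0.0189, 0.0013, 0.0002, 0.2, -0.2, 0.1],
[0.0189, 0.0013, 0.0001, 0.2, -0.2, 0.1],
[0.0189, 0.0013, 0.0, 0.2, -0.2, 0.1],
```

The wrist view shows the whole black pin at rows 212–245, column 324, which matches the prediction for z from 125 to 165 mm. In the top view the bar has turned about 19°, against 20° commanded net, so the grip did not slip. I'll descend on the pin.

{"op": "carry_out", "data": {"commands": [[0.019,0.0013,0,0.2,-0.2,0.1],[0.019,0.0013,0,0.2,-0.2,0.1],[0.018,0.0013,0,0.2,-0.2,0.1],[0,0,0,0,0,0]]}}

```text
t: 15.68
ee_pos: [505.3, -127.1, 129.6]
orientation: [0.43, 1.528, -0.425]
ft_force: [0.5, 0.5, -0.3]
width: 87.8
```

{"op": "carry_out", "data": {"commands": [[0,0,0,0,0,0],[0,0,0,0,0,0],[0,0,0,0,0,0],[0,0,0,0,0,0],[0,0,0,0,0,0],[0,0,0,0,0,0],[0,0,0,0,0,0],[0,0,0,0,0,0]], "grip": 1}}

```text
t: 16.68
ee_pos: [506.7, -127.3, 131.8]
orientation: [0.429, 1.525, -0.426]
ft_force: [0.2, -0.9, 0.2]
width: 16.2
```

{"op": "carry_out", "data": {"commands": [[0,0,0,0,0,0],[0,0,0,0,0,0],[0,0,0,0,0,0]]}}

```text
t: 17.05
ee_pos: [506.7, -127.3, 131.8]
orientation: [0.429, 1.525, -0.426]
ft_force: [-0.1, -1.7, -0.7]
width: 16.7
```

```bash
python3 -c "
from h import *
st()"
```

```text
t 17.05 pos [ 506.7 -127.3  131.8] psi 58.71 down [ 0.004  0.001 -1.   ] F [-0.1 -1.7 -0.7] M [-0.138 -0.155  0.074] w 16.7 q6 -1.3
```

```bash
cat >> h.py <<'E'
def arc(d,piv=(459.5,-102)):
    o=ctrl.get_obs();M=R.from_rotvec(o["orientation"]).as_matrix();r=o["ee_pos"][:2]-piv;a=np.radians(-d)
    print("r",np.hypot(*r),"dir",np.degrees(np.arctan2(r[1],r[0])))
    q=np.array([[np.cos(a),-np.sin(a)],[np.sin(a),np.cos(a)]])@r-r
    print((M.T@np.r_[q,131.8-o["ee_pos"][2]]/1000).round(5))
E
python3 -c "
from h import *
arc(5)"
```

```text
r 53.57827665035365 dir -28.178638124373432
[-2.00e-05 -4.67e-03  5.00e-05]
```

{"op": "carry_out", "data": {"commands": [[0,-0.0047,0,5,0,0],[0,-0.0047,0,5,0,0],[0,-0.0047,0,5,0,0],[0,-0.0047,0,5,0,0]]}}

```text
t: 17.55
ee_pos: [495.7, -141.7, 131.8]
orientation: [0.709, 1.448, -0.703]
ft_force: [0.9, 0.8, -1.0]
width: 16.1
```

```bash
python3 -c "
from h import *
st();arc(5)"
```

```text
t 17.55 pos [ 495.7 -141.7  131.8] psi 38.16 down [ 0.006  0.001 -1.   ] F [ 0.9  0.8 -1. ] M [-0.094 -0.155  0.107] w 16.1 q6 -0.97
r 53.67941437489364 dir -47.6442401695646
[-2.00e-05 -4.68e-03  1.40e-04]
```

{"op": "carry_out", "data": {"commands": [[0,-0.0047,0.0001,5,0,0],[0,-0.0047,0.0001,5,0,0],[0,-0.0047,0.0001,5,0,0],[0,-0.0047,0.0001,5,0,0],[0,-0.0047,0.0001,5,0,0],[0,-0.0047,0.0001,5,0,0],[0,-0.0047,0.0001,5,0,0]]}}

```text
t: 18.42
ee_pos: [466.2, -155.0, 131.8]
orientation: [1.187, 1.221, -1.177]
ft_force: [0.7, 0.4, -1.0]
width: 16.4
```

```bash
python3 -c "
from h import *
st();arc(5)"
```

```text
t 18.43 pos [ 466.2 -155.   131.8] psi 2.03 down [ 0.007  0.001 -1.   ] F [ 0.7  0.4 -1. ] M [-0.017 -0.001  0.081] w 16.4 q6 -0.39
r 53.38338775051834 dir -82.78757144430675
[ 0.      -0.00465  0.00022]
```

{"op": "carry_out", "data": {"commands": [[0,-0.0028,0.0001,3,0,0],[0,-0.0028,0.0001,3,0,0],[0,-0.0028,0.0001,3,0,0],[0,-0.0019,0.0001,2,0,0]]}}

```text
t: 18.92
ee_pos: [457.6, -155.2, 132.0]
orientation: [1.335, 1.12, -1.319]
ft_force: [12.3, 1.6, -9.6]
width: 16.4
```

```bash
python3 -c "
from h import *
st();arc(2)"
```

```text
t 18.93 pos [ 457.6 -155.2  132. ] psi -9.35 down [ 0.012  0.    -1.   ] F [12.3  1.6 -9.6] M [ 0.195 -1.784  0.427] w 16.4 q6 -0.2
r 53.242294835917555 dir -91.99412795604565
[ 0.00021 -0.00185  0.00021]
```

There is a firm 12 N reaction at the angle expected for the stop. I'll hold, release, lift straight up and inspect.

{"op": "carry_out", "data": {"commands": [[0,0,0,0,0,0],[0,0,0,0,0,0]]}}

```text
t: 19.18
ee_pos: [457.8, -155.2, 131.8]
orientation: [1.333, 1.121, -1.318]
ft_force: [0.5, -1.2, -0.9]
width: 16.6
```

{"op": "carry_out", "data": {"commands": [[0,0,0,0,0,0],[0,0,0,0,0,0],[0,0,0,0,0,0],[0,0,0,0,0,0],[0,0,0,0,0,0],[0,0,0,0,0,0],[0,0,0,0,0,0],[0,0,0,0,0,0]], "grip": 0}}

```text
t: 20.18
ee_pos: [457.1, -154.8, 131.9]
orientation: [1.335, 1.121, -1.319]
ft_force: [0.7, -0.1, -0.6]
width: 87.5
```

{"op": "carry_out", "data": {"commands": [[-0.03,0,0,0,0,0],[-0.03,0,0,0,0,0],[-0.04,0,0,0,0,0],[0,0,-0.04,0,0,0],[0,0,0,0,0,0]]}}

```text
t: 20.8
ee_pos: [462.5, -114.8, 235.0]
orientation: [1.336, 1.122, -1.32]
ft_force: [-0.5, -0.3, 0.0]
width: 88.1
```

```bash
python3 -c "
from h import *
st()
w=ctrl.get_image('wrist');s=ctrl.get_image('scene')
for a in (1.2,1.3,1.4):
  an=np.radians(-13.9)-a; print(a,proj(s,[[459.5+60*np.cos(an),-102+60*np.sin(an),146]]),proj(w,[[459.5+60*np.cos(an),-102+60*np.sin(an),146]]))
print(proj(s,[[459.5,-102,128]]),proj(w,[[459.5,-102,128]]))
t=cv2.resize(s['pixels'][100:260,260:440],None,fx=3,fy=3,interpolation=cv2.INTER_CUBIC)
cv2.imwrite('pics/s4.png',t);cv2.imwrite('pics/w4.png',w['pixels'])"
```

```text
t 20.8 pos [ 462.5 -114.8  235. ] psi -9.4 down [ 0.01   0.002 -1.   ] F [-0.5 -0.3  0. ] M [-0.059 -0.065 -0.046] w 88.1 q6 -0.11
1.2 [[387.25728891 128.01648869]] [[331.70642302 246.77752748]]
1.3 [[389.52018974 128.75919514]] [[325.44347018 248.1952199 ]]
1.4 [[391.69044393 129.65372241]] [[319.07507129 249.04194644]]
[[378.62567897 149.28621384]] [[312.98459642 182.129031  ]]
```

View pics/s4.png

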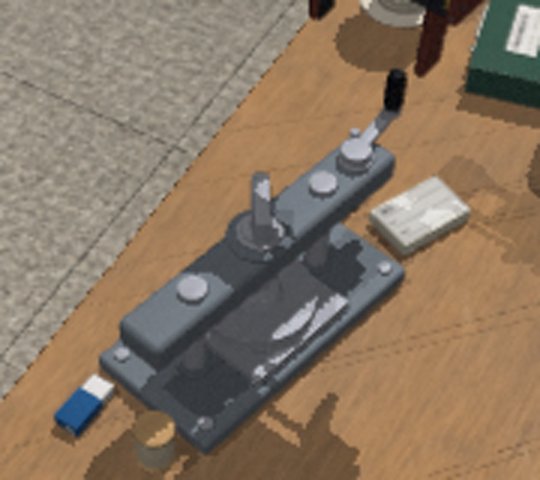

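View pics/w4.png

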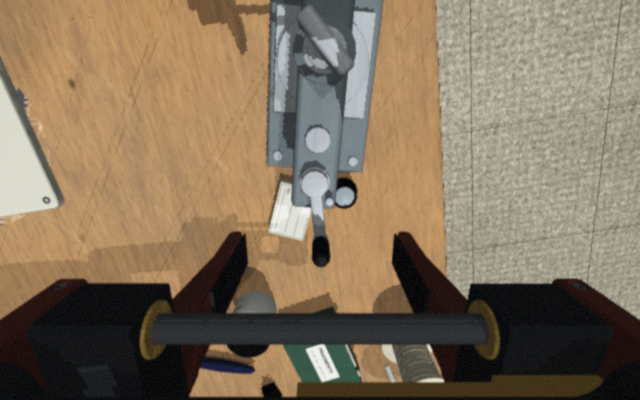

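Both views put the lever at about 1.4 rad: the handle is at scene pixel (391.7,130.3) against a prediction of (391.7,129.7), and at wrist pixel (320,250) against (319,249). The bystanders look unmoved and the gripper is clear, so I'm handing in.

```bash
python3 -c "
from workcell import ctrl
print(ctrl.close_job())"
```

```text
the job is handed in; nothing more can be done
None
```

I set the press clearance, swung the lock lever home and handed the job in. The arm took about 21 s of the allowed 67 s. `close_job` gives no verdict, so the results below are from my own checks.

- **Bottoming:** I gripped the T-bar and turned it clockwise about 116°. The moment rose from about 0.07 N m while running to 0.32 N m over the last few degrees. That is about 6° (0.11 rad) of twist, well under the 0.27 rad limit.
- **Back-off:** I turned the bar back 96.4°, which leaves the screw about 89° above bottom, or roughly 1.0 mm of platen gap. The gap was worked out from angles, not measured directly. The top picture showed the bar had turned about 19° overall, against 20° commanded, so the grip did not slip.
- **Back-off check that disagreed:** the moment read slightly positive (+0.02 to +0.09 N m) during the back-off, where I expected about −0.06. I put this down to sensor noise or drift.
- **Lever:** I gripped the pin and swung it until it met a firm 12 N stop. After release, the scene and wrist pictures both put it at about 1.4 rad.
- **Bystanders:** the eraser, bobbin, pad and loupe look unmoved in the last pictures. I judged this by eye. The gripper was open and clear of everything at hand-in.

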